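Show the bearing ball to the inspection cabinet

ROBOT

A 7-joint arm with a two-finger parallel gripper is mounted at the origin on the work surface. World frame = base frame: x ahead of the robot, y to its left, z up, the work surface at z = 0. Lengths are in m, angles in rad, forces in N, time in s.
With the tool pointing down it reaches from about 0.425 to 0.875 m from the base axis. Payload 4.7 kg.
Tool frame: the origin (TCP) lies at the very end of the fingers, on their centre line; the grasp point (between the pads) lies 19 mm behind it; z points along the fingers, y is the direction in which the jaws open and shut (so a half turn about z gives the same grasp; the last joint's range is limited). The gripper opens to 87 mm and grips with 3 to 60 N. Pads are 19 mm wide; open, the fingers measure 117 mm over their backs; the gripper's body (75 mm by 190 mm) begins 51 mm behind the grasp point.
Start: joints at [1.267, 0.321, -0.07, 1.45, 0.023, 1.371, -0.057], TCP at [0.203, -0.617, 0.188] pointing down, gripper open.
Joint ranges: [-2.86, 2.86], [-0.3, 2.09], [-1.38, 1.24], [0.06, 2.45], [-1.56, 4.7], [0.09, 2.05], [-2.69, 2.69]. Speed limits (rad/s): [2.57, 2.57, 3.14, 3.14, 3.14, 3.14, 3.14].

INTERFACE

Orientations are given as a rotation vector (axis times angle).
In Python, from bench import * gives the robot as it stands.
- The arm moves only by the shell command python3 -m jog 'ROWS' [OPENING] [FORCE]. ROWS is JSON, a list of rows, each a list of 4 numbers: the shift along the world's x, y, z in mm, then the turn about the world's z in rad. In form: [[x, y, z, twist], ...]. A call has exactly 8 rows; each row is the pose to reach, as a shift and turn from the pose commanded when the call began; what a row does not reach only later rows make up. A row lasts 1/8 s, in which the tool goes at most 62.5 mm and 10.7 degrees, less where a joint would pass 70% of its speed; a pose out of reach is approached as far as the arm can. A call with a gripper value outside its range is refused whole. OPENING is the opening, from -1 (shut) to 1 (fully open), set as the call begins (- or left out, the last holds). The fingers move at their own pace and stop on an object; FORCE is the grip in N (left out, the last holds). Time passes only in rows, so rows that repeat a pose let the fingers close, or fill a call up. It gives the time, the measured TCP pose, the force and the opening at its end, in the units of the state.
- get_state(): the state, without advancing time (a new reading comes with each control period).
- get_image(name): name is "scene" or "top"; returns a dict with "image" (384x512x3 uint8, red, green, blue), "fx", "fy", "cx", "cy" (pixels), "D" ([k1, k2, p1, p2, k3] as OpenCV has them; the pictures are not rectified), "position" and "rotation" of the camera in the world. Camera axes: x right, y down, z forward; pixel columns grow to the right and rows downward; lengths in m; the calibration is good to about 2 mm. A picture is of the moment at which its call begins. There is no depth.
- close_job(): hands the job in, once; it reports no verdict.
The state is a dict: "time": time; "joint_positions": joint angles; "qd": joint speeds; "joint_torque": joint torques, N m; "position": TCP position; "tool_rot": TCP orientation; "ft_force": force on the tool from outside, world axes, zero at the start; "torque": the same for the moment, N m; "grip_width": opening from 0.0 (shut) to 1.0 (fully open).
Only numpy, scipy, OpenCV 4.12 (cv2) and the standard library are available. Lean on these libraries where they do the work, as an engineer would, in place of code of your own. Each camera call takes 0.05 s, during which the arm holds its last target. There are 200 camera calls.

TASK

First pull the drop-down door of the small inspection cabinet all the way down and leave it lying open. Then pick up by its upright handle the wooden tray that has the loose steel ball in its pocket (not the empty one), and carry it, without letting the ball out of its pocket, to the middle of the lowered door, so that the lens can look at the ball. Finish while still holding it there, still and level, with the tray's underside about 7 cm above the door; leave everything else on the bench where it is.

Things in the scene. Friction and masses are not known exactly. Their poses are not given: they have to be found in the camera images.
- cabinet: Fixed grey steel inspection cabinet, 200 deep (x) x 220 wide (y) x 210 mm high at the far side of the bench, its front with the drop-down door facing the robot. Origin: centre of its underside, on the bench. Its own +x points from its front to its back, away from the robot; its own +y to the left seen from the robot; it may be turned a little on the bench. Behind the door are a lens and a lamp.
- door (a joint): Angle of the cabinet's bottom-hinged door in rad: 0 shut (upright), growing as its top swings down towards the robot, 1.571 fully open, lying level (a stop). It may start a little ajar. The hinge is stiff (about 0.65 N m, so about 3 N at the bar) and the door stays at whatever angle it is left. Door panel 200 wide x 160 high x 12 mm thick.
- door_hinge (a point): Point on the hinge axis at the middle of the door's lower edge, half way through its thickness, 50 mm above the bench and 106 mm in front of the cabinet's origin. The axis is level, along the cabinet's y.
- door_bar (a point): Middle of the door's pull bar: round steel, 12 mm thick, 120 mm long, parallel to the hinge axis, on a thin post at each end, in the door's plane, 205 mm from the hinge axis, 45 mm beyond the door's top edge. Free space above it and between the posts: pinch it across from above; it turns freely between fingers. Shut, it is 255 mm above the bench (cabinet top 210); fully open, 50 mm.
- door_middle (a point): Point in the middle of the door's inner face, 105 mm from the hinge axis. With the door fully open it is the middle of the level door, 56 mm above the bench.
- tray: The tray to carry, loose, about 0.22 kg without the ball: a light wooden board 140 (x) x 96 (y) mm and 8 mm thick with a low edge (14 mm in all), and an upright wooden handle plate in its centre. Origin: centre of its underside. In its own +x half is the round pocket with the ball, in its -x half a flat steel strip that balances the ball.
- tray_handle (a point): Grip point on the upright handle plate of that tray, in the tray's centre, 70 mm above its underside. The plate is 34 mm long along the tray's x, 14 mm thick along its y, and its top is 85 mm above the underside.
- tray_pocket (a point): Centre of the ball in the middle of its pocket: 43 mm from the tray's centre along the tray's +x, 20.5 mm above its underside. The pocket is a ring of 36 mm inner diameter, 4 mm high above the tray's floor; the ball rolls loose in it by up to 9 mm and climbs out if the tray is tipped some 45 degrees, or less if jerked.
- ball_center (a point): Centre of the loose polished steel ball, 25 mm in diameter, 64 g, lying in the pocket of the tray to carry.
- spare_tray: A second tray of exactly the same make but empty; the two trays may change places. To be left where it is. Origin: centre of its underside; x and y as for the other tray.
- screwdriver: A bystander, to be left where it is; its origin is the centre of its underside. Screwdriver with a wooden handle, 190 mm long, lying along its x, between the robot and the cabinet.
- try_square: A bystander, to be left where it is; its origin is the centre of its underside. Small try square lying flat: dark wooden stock 110 mm along its y at the origin, steel blade reaching 130 mm along its +x; 16 mm high.
- glue_bottle: A bystander, to be left where it is; its origin is the centre of its underside. White plastic glue bottle, 60 mm in diameter, 160 mm high, beside the cabinet.
- varnish_can: A bystander, to be left where it is; its origin is the centre of its underside. Varnish can, 72 mm in diameter, 100 mm high, beside the cabinet.
- hammer: A bystander, to be left where it is; its origin is the centre of its underside. Hammer lying along its x, 260 mm long, at the left of the bench.
- offcut: A bystander, to be left where it is; its origin is the centre of its underside. Wooden offcut 160 x 60 x 30 mm at the right of the bench.
There are look-alikes about, which are no part of the job. Leave any green or yellow look-alike of the tray alone.

How it is judged:
On the way, in this order (a step that is already met when the one before it is completed fails the run):
1. the door has been pulled fully down while the tray still stands on the bench (value of joint door above 1.45 rad and height (world z) of tray below 0.02 m), for 0.2 s.
2. the tray with the ball in its pocket is lifted clear of the bench in the gripper (height (world z) of tray above 0.06 m and contact force between tray and the fingers above 1 N and distance between ball_center and tray_pocket below 0.018 m), for 0.2 s.
At the end, for the whole second after the job is handed in: Door fully down (over 1.45 rad); tray held by the gripper alone, centre within 45 mm of the lowered door's middle, underside 30 to 120 mm above it, level within 8 degrees, still, ball in its pocket; spare tray and bystanders within 30 mm of their places (value of joint door above 1.45 rad and horizontal distance between tray and door_middle below 0.045 m and height (world z) of tray between 0.086 and 0.176 m and angle between tray's own z axis and vertical below 0.14 rad and linear speed of tray below 0.03 m/s and angular speed of tray below 0.2 rad/s and distance between ball_center and tray_pocket below 0.018 m and contact force between tray and the fingers above 1 N and contact force between tray and cabinet below 0.1 N and distance of each of spare_tray, screwdriver, try_square, glue_bottle, varnish_can, hammer, offcut from where it was at the start of the episode below 0.03 m); the arm keeps its last pose, push and grip.
It fails at once if the ball left its pocket (distance between ball_center and tray_pocket above 0.024 m).
It fails at once if the spare tray or a bystander was moved by more than 30 mm (distance of any of spare_tray, screwdriver, try_square, glue_bottle, varnish_can, hammer, offcut from where it was at the start of the episode above 0.03 m).
It also fails if it takes over 64 s, if anything falls off the work surface, if the arm or the gripper's body presses on something with over 40 N, if the wrist force passes 120 N, or if a joint passes its speed limit or range.

## Working session

There is one attempt and no reset: what is moved stays moved. The work goes in short steps, Python scripts to look and compute and a shell command to move; the robot and the scene stay as the last step left them, time stands still between calls to the robot, and variables do not carry over. Pictures are saved under pics/ and viewed, about 8 in all and at most 12, crops included, and the job is handed in when it is done.

```bash
mkdir -p pics; cat > h.py <<'E'
from bench import *
import numpy as np, cv2
def cam(n):
    c=get_image(n); c['K']=np.array([[c['fx'],0,c['cx']],[0,c['fy'],c['cy']],[0,0,1.]]); c['D']=np.array(c['D'],float)
    R=np.array(c['rotation'],float)
    c['R']=R if R.shape==(3,3) else cv2.Rodrigues(R)[0]
    c['p']=np.array(c['position'],float); return c
def ray(c,uv):
    q=cv2.undistortPoints(np.array([[uv]],float),c['K'],c['D'])[0,0]
    return c['R']@np.array([q[0],q[1],1])
def onz(c,uv,z):
    d=ray(c,uv); return c['p']+d*(z-c['p'][2])/d[2]
def tri(c1,u1,c2,u2):
    a,b=ray(c1,u1),ray(c2,u2); A=np.array([a,-b]).T
    s=np.linalg.lstsq(A,c2['p']-c1['p'],rcond=None)[0]
    P,Q=c1['p']+s[0]*a,c2['p']+s[1]*b; return (P+Q)/2,np.linalg.norm(P-Q)
def proj(c,P):
    r=cv2.Rodrigues(c['R'].T)[0]; return cv2.projectPoints(np.array(P,float).reshape(-1,3),r,-c['R'].T@c['p'],c['K'],c['D'])[0][:,0]
def save(c,f,crop=None,k=1):
    im=c['image'][:,:,::-1]
    if crop: x0,y0,x1,y1=crop; im=im[y0:y1,x0:x1]
    cv2.imwrite('pics/'+f,cv2.resize(im,None,fx=k,fy=k,interpolation=cv2.INTER_CUBIC))
E
python3 - <<'E'
from h import *
for n in('scene','top'):
    c=cam(n); save(c,n+'0.png',None,1.5); print(n,c['p'],c['R'].round(3).tolist(),c['fx'],c['D'])
s=get_state(); print({k:np.round(v,3) for k,v in s.items()})
E
```

```text
scene [1.45023737 0.21931947 1.74421227] [[-0.308, 0.815, -0.492], [0.951, 0.269, -0.15], [0.01, -0.514, -0.858]] 475.6421576512035 [-0.1901718  0.         0.         0.         0.       ]
top [ 0.4564356  -0.08964111  1.38425355] [[-0.017, -0.997, 0.072], [-1.0, 0.017, -0.002], [0.001, -0.072, -0.997]] 353.8566107342137 [-0.07316435  0.          0.          0.          0.        ]
{'time': np.float64(0.1), 'joint_positions': array([ 1.267,  0.322, -0.07 ,  1.452,  0.023,  1.371, -0.057]), 'qd': array([ 0.   , -0.001, -0.   , -0.004, -0.   ,  0.001, -0.001]), 'joint_torque': array([ 0.0000e+00, -4.9257e+01, -4.0600e-01, -3.1340e+01, -6.4000e-02,
        3.9000e-02,  0.0000e+00]), 'position': array([ 0.203, -0.617,  0.187]), 'tool_rot': array([-3.10e+00, -4.97e-01,  1.00e-03]), 'ft_force': array([ 0.32 , -0.108,  0.168]), 'torque': array([0.016, 0.051, 0.017]), 'grip_width': np.float64(0.999)}
```

View pics/scene0.png

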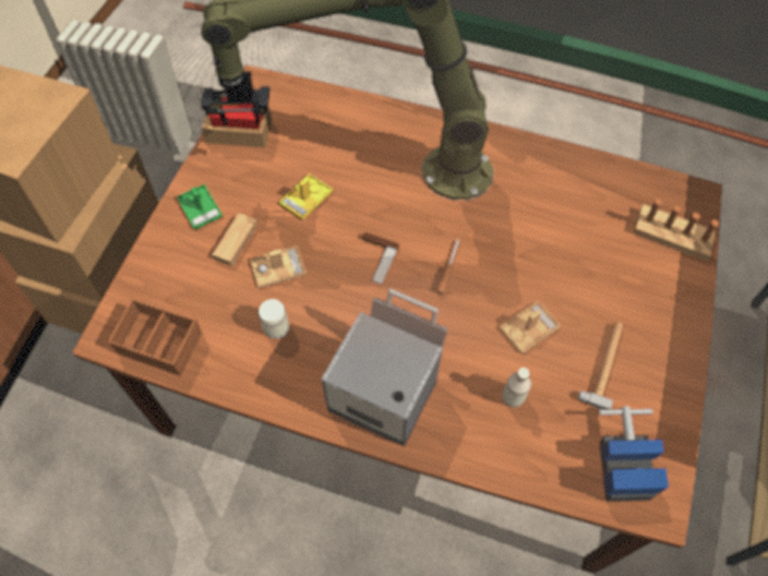

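View pics/top0.png

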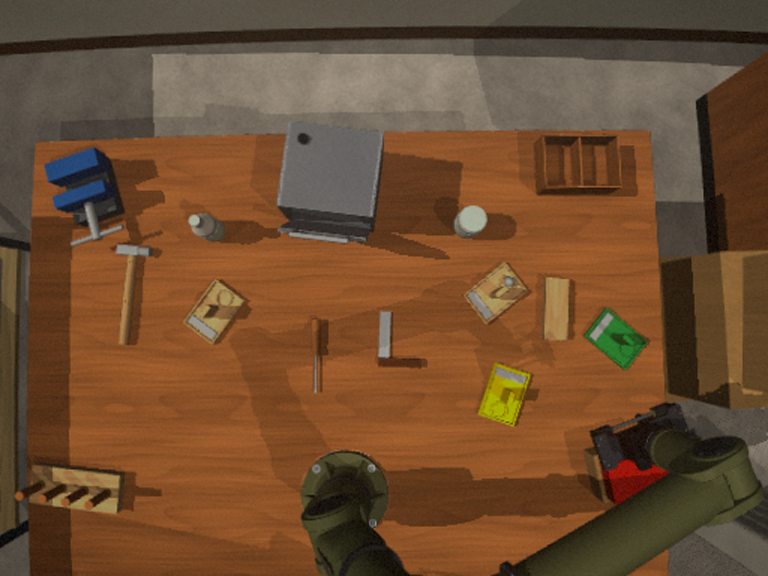

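The top view shows the ball tray at about (497,292), with the ball near (508,282). The empty tray is at (213,311). The cabinet front bar runs from about (282,232) to (348,241), and the door is slightly ajar. Next I'll zoom in on the bar and the tray.

```bash
python3 - <<'E'
from h import *
s,t=cam('scene'),cam('top')
def cr(c,x0,y0): return cv2.resize(c['image'][y0:y0+60,x0:x0+80,::-1],(400,300),interpolation=cv2.INTER_CUBIC)
A=np.vstack([np.hstack([cr(t,170,120),cr(s,235,180)]),np.hstack([cr(t,295,165),cr(s,150,150)])])
cv2.imwrite('pics/crops.png',A)
E
```

```text
(no output)
```

View pics/crops.png

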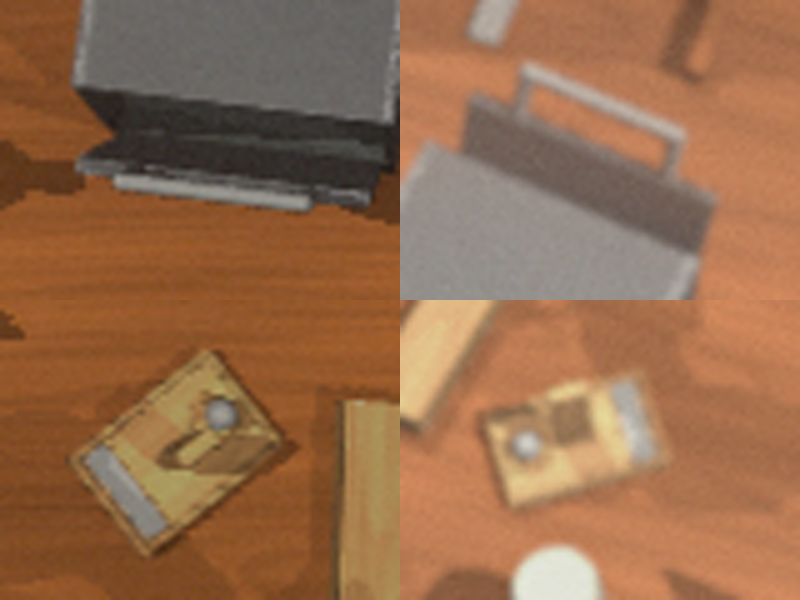

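```bash
python3 - <<'E'
from h import *
s,t=cam('scene'),cam('top')
P=lambda x,y,x0,y0:((x+.5)/5-.5+x0,(y+.5)/5-.5+y0)
T=lambda x,y:P(x,y,170,120); S=lambda x,y:P(x-400,y,235,180)
L,e1=tri(t,T(117,182),s,S(683,132)); R,e2=tri(t,T(310,203),s,S(525,68))
d=L-R; print('bar',L,R,e1,e2,'len',np.linalg.norm(d),'mid',(L+R)/2,'yaw',np.arctan2(-d[0],d[1]))
a=T(75,82),T(397,125)
q=[onz(t,x,.21) for x in a]; d=q[0]-q[1]; print('cab front top',q,np.linalg.norm(d),np.arctan2(-d[0],d[1]))
T2=lambda x,y:P(x,y-300,295,165); S2=lambda x,y:P(x-400,y-300,150,150)
b,e=tri(t,T2(221,413),s,S2(525,445)); print('ball',b,e,onz(t,T2(221,413),.0205))
C=[onz(t,T2(*x),.014) for x in((72,460),(150,553),(292,447),(208,350))]
C2=[onz(s,S2(*x),.014) for x in((640,372),(667,462),(508,506),(485,418))]
for c in(C,C2):
    c=np.array(c); m=c.mean(0); v=c[2]+c[3]-c[0]-c[1]; print('tray',c.round(3).tolist(),m.round(4),np.arctan2(v[1],v[0]),np.linalg.norm(v)/2)
E
```

```text
bar [0.63441805 0.09637507 0.24935564] [ 0.61855134 -0.02813916  0.24759324] 0.0008686890275874855 0.0018376293312636848 len 0.12553346796554418 mid [0.6264847  0.03411795 0.24847444] yaw -0.12674581248129685
cab front top [array([0.70941642, 0.13069193, 0.21      ]), array([ 0.67601841, -0.08608241,  0.21      ])] 0.21933203524362987 -0.15286609226682807
ball [ 0.5390112  -0.43086864  0.02336587] 0.0009186729581865251 [ 0.53908385 -0.43112281  0.0205    ]
tray [[0.505, -0.315, 0.014], [0.432, -0.374, 0.014], [0.512, -0.488, 0.014], [0.589, -0.424, 0.014]] [ 0.5094 -0.4002  0.014 ] -0.9368660139335013 0.1386072261088504
tray [[0.433, -0.368, 0.014], [0.512, -0.312, 0.014], [0.595, -0.425, 0.014], [0.52, -0.479, 0.014]] [ 0.5148 -0.396   0.014 ] -0.9211591809275278 0.14028998726402478
```

```bash
python3 -m jog '[[0,0,55,0],[10,20,100,0.05],[35,60,113,0.13],[70,110,113,0.22],[105,160,113,0.31],[140,210,113,0.4],[170,260,113,0.48],[200,308,113,0.56]]' 0.15 20; python3 -m jog '[[30,45,0,0.08],[60,90,0,0.16],[92,140,0,0.24],[125,192,0,0.32],[160,245,0,0.4],[190,292,0,0.48],[212,325,0,0.553],[224,343,0,0.553]]'
python3 - <<'E'
from h import *
t=cam('top');s=cam('scene')
g=get_state(); p=np.array(g['position']);R=cv2.Rodrigues(np.array(g['tool_rot'],float))[0]; print(p,np.arctan2(R[1,1],R[0,1]),R[:,2],g['joint_positions'])
for x in((316,318),(316,392),(385,312),(385,368),(425,364)): print(onz(t,(x[0]/1.5,x[1]/1.5),.01).round(3))
def cr(c,x0,y0,w=100): return cv2.resize(c['image'][y0:y0+75,x0:x0+100,::-1],(400,300),interpolation=cv2.INTER_CUBIC)
cv2.imwrite('pics/c2.png',np.hstack([cr(t,160,105),cr(s,225,165)]))
E
```

```text
time: 1.3
position: [0.4039, -0.3076, 0.3015]
tool_rot: [2.841, 1.339, 0.0]
ft_force: [0.7, 0.1, 0.7]
grip_width: 0.577
time: 2.3
position: [0.6276, 0.0364, 0.3009]
tool_rot: [-2.366, -2.064, -0.001]
ft_force: [-0.2, -0.5, 1.0]
grip_width: 0.572
[0.62740629 0.03686737 0.30064928] -0.13525639040968346 [-7.08580278e-04  2.28239426e-03 -9.99997144e-01] [ 0.44483326  0.32322707 -0.72130108  1.29887274  0.20899871  1.59585153
 -0.38017056]
[0.452 0.067 0.01 ]
[0.262 0.07  0.01 ]
[ 0.464 -0.111  0.01 ]
[ 0.321 -0.109  0.01 ]
[ 0.329 -0.212  0.01 ]
```

View pics/c2.png

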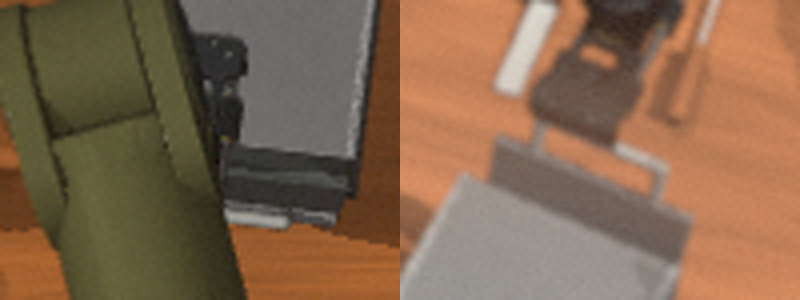

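The gripper is above the bar. The screwdriver handle ends at about (0.452, 0.067), so I'll pinch the bar about 20 mm to the right of its middle.

```bash
python3 -m jog '[[-2,-10,0,0],[-4,-20,-10,0],[-4,-20,-25,0],[-4,-20,-40,0],[-4,-20,-55,0],[-4,-20,-66,0],[-4,-20,-73,0],[-4,-20,-73,0]]' ; python3 -m jog '[[0,0,0,0],[0,0,0,0],[0,0,0,0],[0,0,0,0],[0,0,0,0],[0,0,0,0],[0,0,0,0],[0,0,0,0]]' -1 12
```

```text
time: 3.4
position: [0.6229, 0.0136, 0.2278]
tool_rot: [-2.371, -2.061, 0.001]
ft_force: [0.1, 0.4, 0.0]
grip_width: 0.575
time: 4.4
position: [0.6231, 0.0135, 0.2283]
tool_rot: [2.371, 2.061, -0.0]
ft_force: [0.9, 0.1, 0.3]
grip_width: 0.005
```

The gripper shut on nothing, so it missed the bar. I'll look before doing anything else.

```bash
python3 - <<'E'
from h import *
t=cam('top');s=cam('scene')
p=get_state()['position']; print(proj(s,[p,[.6265,.034,.2485]]),proj(t,[p,[.6265,.034,.2485]]))
def cr(c,x0,y0): return cv2.resize(c['image'][y0:y0+75,x0:x0+100,::-1],(400,300),interpolation=cv2.INTER_CUBIC)
cv2.imwrite('pics/c3.png',cv2.resize(np.hstack([cr(t,160,105),cr(s,225,155)]),None,fx=1,fy=1))
E
```

```text
[[269.74417244 199.95776149]
 [275.06556531 199.54882798]] [[219.01069315 159.96692238]
 [212.11693973 158.15241953]]
```

View pics/c3.png

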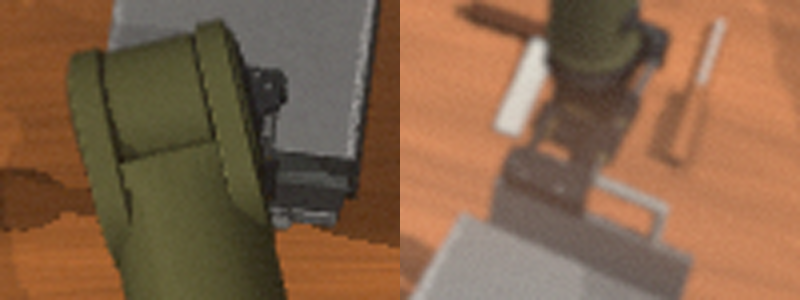

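```bash
python3 - <<'E'
from h import *
t=cam('top');s=cam('scene')
g=get_state(); p=np.array(g['position']);R=cv2.Rodrigues(np.array(g['tool_rot'],float))[0]
print(p,R.round(2).tolist())
x0,y0,k=240,170,11
im=cv2.resize(s['image'][y0:y0+54,x0:x0+72,::-1],None,fx=k,fy=k,interpolation=cv2.INTER_CUBIC)
def d(P,col):
    u=proj(s,P)[0]; cv2.circle(im,tuple(int(round(v)) for v in ((u-[x0,y0])*k+k/2)),4,col,-1)
d(p,(0,0,255)); d(p-.019*R[:,2],(0,255,0))
for a in(-.095,.095):
  for b in(-.0375,.0375): d(p-.07*R[:,2]+a*R[:,1]+b*R[:,0],(255,0,0))
for P in([.6344,.0964,.2494],[.6186,-.0281,.2476]): d(P,(0,255,255))
cv2.imwrite('pics/c4.png',im)
x0,y0=310,150
E
```

```text
[0.62310534 0.01351675 0.2283331 ] [[0.14, 0.99, 0.0], [0.99, -0.14, -0.0], [-0.0, 0.0, -1.0]]
```

View pics/c4.png

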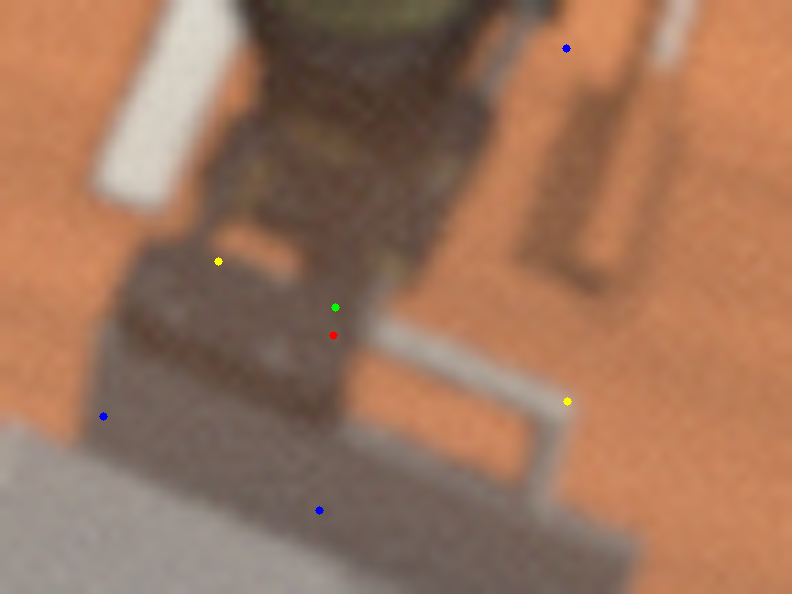

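```bash
python3 -m jog '[[0,0,0,0],[0,0,0,0],[0,0,0,0],[0,0,0,0],[0,0,-3,0],[0,0,-6,0],[0,0,-10,0],[0,0,-12,0]]' 0.15 12;  python3 -m jog '[[0,0,0,0],[0,0,0,0],[0,0,0,0],[0,0,0,0],[0,0,0,0],[0,0,0,0],[0,0,0,0],[0,0,0,0]]' -1 12
```

```text
time: 5.6
position: [0.6229, 0.0135, 0.2158]
tool_rot: [-2.371, -2.061, 0.001]
ft_force: [-0.3, -0.2, -0.2]
grip_width: 0.57
time: 6.6
position: [0.6239, 0.0135, 0.2181]
tool_rot: [2.37, 2.059, 0.003]
ft_force: [-0.6, 0.0, 5.8]
grip_width: 0.006
```

```bash
python3 -m jog '[[0,0,1,0],[0,0,2,0],[0,0,3,0],[0,0,4,0],[0,0,5,0],[0,0,6,0],[0,0,8,0],[0,0,8,0]]'; python3 -m jog '[[0,0,10,0],[0,0,25,0],[0,0,40,0],[0,-50,60,0.15],[0,-100,75,0.3],[0,-150,75,0.45],[0,-190,75,0.6],[0,-200,75,0.6]]'
python3 - <<'E'
from h import *
t=cam('top');s=cam('scene')
g=get_state(); p=np.array(g['position']); print(p)
def cr(c,x0,y0,o=[]):
    im=cv2.resize(c['image'][y0:y0+75,x0:x0+100,::-1],(400,300),interpolation=cv2.INTER_CUBIC)
    for P in o:
        u=(proj(c,P)[0]-[x0,y0])*4+2; cv2.circle(im,(int(u[0]),int(u[1])),2,(0,0,255),-1)
    return im
u=proj(t,p)[0].astype(int);v=proj(s,p)[0].astype(int)
cv2.imwrite('pics/c5.png',np.vstack([np.hstack([cr(t,160,105),cr(s,225,155)]),np.hstack([cr(t,u[0]-50,u[1]-37,[p]),cr(s,v[0]-50,v[1]-37,[p])])]))
E
```

```text
time: 7.6
position: [0.6232, 0.0136, 0.2245]
tool_rot: [2.371, 2.061, 0.0]
ft_force: [-0.5, 0.9, 0.4]
grip_width: 0.002
time: 8.6
position: [0.6227, -0.191, 0.2997]
tool_rot: [1.664, 2.664, -0.001]
ft_force: [-0.3, 0.1, -0.1]
grip_width: 0.005
[ 0.62308737 -0.18770082  0.2996974 ]
```

View pics/c5.png

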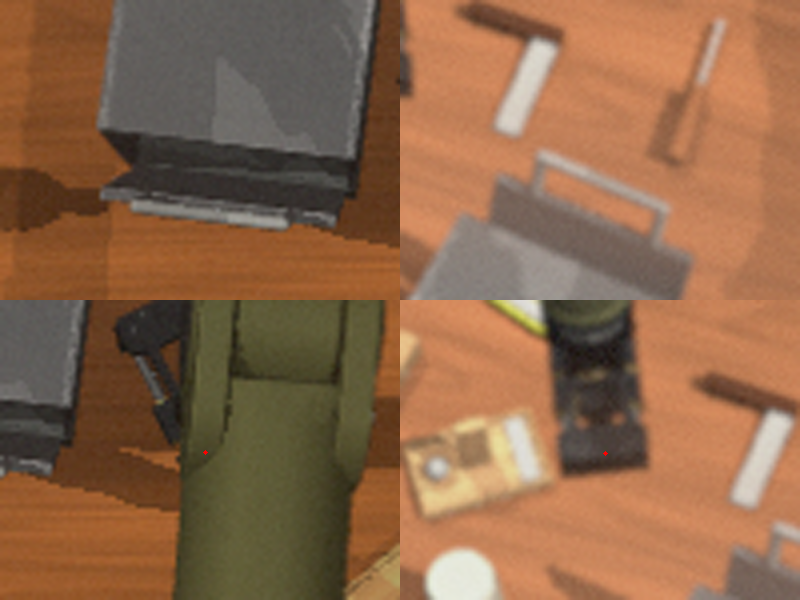

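The door hasn't moved, and both views still put the bar at z≈0.248. The touch result disagrees with that, so I'll probe the bar's top with closed fingers.

```bash
python3 -m jog '[[0,30,0,-0.1],[0,80,0,-0.25],[0,130,0,-0.4],[0,175,0,-0.55],[0,200,0,-0.6],[0,200,-15,-0.6],[0,200,-30,-0.6],[0,200,-30,-0.6]]'; python3 -m jog '[[0,0,-4,0],[0,0,-8,0],[0,0,-12,0],[0,0,-16,0],[0,0,-20,0],[0,0,-24,0],[0,0,-24,0],[0,0,-24,0]]'
```

```text
time: 9.7
position: [0.622, 0.0112, 0.2668]
tool_rot: [-2.372, -2.057, 0.006]
ft_force: [0.4, -1.1, 0.2]
grip_width: 0.007
time: 10.7
position: [0.6232, 0.0136, 0.2454]
tool_rot: [2.371, 2.061, 0.0]
ft_force: [0.8, 0.1, -0.5]
grip_width: 0.002
```

```bash
python3 -m jog '[[0,0,-5,0],[0,0,-10,0],[0,0,-15,0],[0,0,-20,0],[0,0,-25,0],[0,0,-29,0],[0,0,-33,0],[0,0,-33,0]]'; python3 - <<'E'
from h import *
t=cam('top')
for x in((316,468),(372,468),(374,522),(300,490),(387,490)): print(onz(t,(x[0]/1.5,x[1]/1.5),.03).round(3))
E
```

```text
time: 11.7
position: [0.6232, 0.0134, 0.2178]
tool_rot: [2.369, 2.058, 0.002]
ft_force: [-9.0, -2.0, 21.7]
grip_width: 0.005
[0.074 0.07  0.03 ]
[ 0.072 -0.071  0.03 ]
[-0.063 -0.074  0.03 ]
[0.019 0.111 0.03 ]
[ 0.016 -0.108  0.03 ]
```

Contact came at a reported z≈0.219, with the fingers riding on top of something. The cameras put the bar's top at 0.252. That would fit the fingertips sitting about 33 mm higher than reported, so I'll grasp about 30 mm deeper and watch the force.

```bash
python3 -m jog '[[0,0,20,0],[1,0,35,0],[1,0,35,0],[1,0,35,0],[1,0,35,0],[1,0,35,0],[1,0,35,0],[1,0,35,0]]' 0.15 12; python3 -m jog '[[0,0,-10,0],[0,0,-20,0],[0,0,-30,0],[0,0,-35,0],[0,0,-40,0],[0,0,-45,0],[0,0,-50,0],[0,0,-50,0]]';python3 -m jog '[[0,0,0,0],[0,0,0,0],[0,0,0,0],[0,0,0,0],[0,0,0,0],[0,0,0,0],[0,0,0,0],[0,0,0,0]]' -1 12
```

```text
time: 12.75
position: [0.624, 0.0135, 0.2472]
tool_rot: [-2.371, -2.061, 0.0]
ft_force: [0.7, 0.7, -0.8]
grip_width: 0.575
time: 13.75
position: [0.6238, 0.0134, 0.1968]
tool_rot: [-2.371, -2.06, 0.001]
ft_force: [0.7, 0.5, 0.2]
grip_width: 0.571
time: 14.75
position: [0.6239, 0.0135, 0.1974]
tool_rot: [-2.371, -2.061, 0.0]
ft_force: [-2.0, 0.4, 1.5]
grip_width: 0.134
```

The opening of 0.134 is 11.7 mm, so the bar is pinched. I'll make a short trial arc and watch the force.

```bash
python3 -m jog '[[-5,1,-2,0],[-10,1,-4,0],[-15,2,-6,0],[-20,3,-8,0],[-24,3,-9,0],[-28,4,-11,0],[-28,4,-11,0],[-28,4,-11,0]]'
python3 - <<'E'
from h import *
s=cam('scene');t=cam('top');g=get_state();print(g['position'],g['ft_force'],g['torque'],g['grip_width'])
im=[cv2.resize(c['image'][y:y+75,x:x+100,::-1],(400,300),interpolation=cv2.INTER_CUBIC) for c,x,y in((t,160,105),(s,225,155))]
cv2.imwrite('pics/c6.png',np.hstack(im))
E
```

```text
time: 15.75
position: [0.5951, 0.0177, 0.1856]
tool_rot: [-2.37, -2.06, 0.003]
ft_force: [-0.8, -0.1, 1.2]
grip_width: 0.133
[0.59505507 0.01765506 0.18561178] [-1.7056386  -0.19307393  0.96066553] [ 0.08447705  0.12544224 -0.02763851] 0.13059723236024207
```

View pics/c6.png

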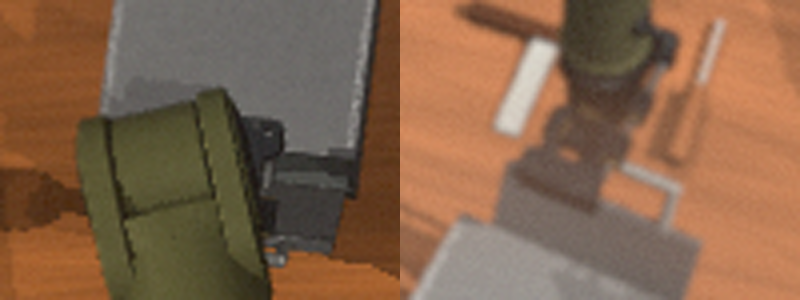

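The door follows the arc with little force, so I'll continue it.

```bash
python3 -m jog '[[-12.6,1.8,-6.7,0],[-24.6,3.4,-14.3,0],[-36,5,-22.7,0],[-47,6.6,-31.8,0],[-57.3,8,-41.8,0],[-67,9.3,-52.4,0],[-75.5,10.5,-63.7,0],[-83.6,11.6,-75.6,0]]'
```

```text
time: 16.85
position: [0.512, 0.0295, 0.1099]
tool_rot: [-2.371, -2.061, -0.001]
ft_force: [2.3, 2.5, 1.1]
grip_width: 0.129
```

```bash
python3 -m jog '[[-7.1,1,-12.4,0],[-13.4,1.9,-25.3,0],[-18.7,2.6,-38.6,0],[-23.2,3.2,-52.2,0],[-26.6,3.7,-66.1,0],[-29.1,4.1,-80.2,0],[-30.6,4.3,-94.5,0],[-30.6,4.3,-94.5,0]]'
```

```text
time: 17.85
position: [0.4807, 0.0338, 0.0144]
tool_rot: [-2.369, -2.06, 0.002]
ft_force: [0.4, 4.9, -4.8]
grip_width: 0.134
```

```bash
python3 -m jog '[[-0.3,0,-4,0],[-0.5,0,-8,0],[-0.5,0,-12,0],[-0.5,0,-15,0],[-0.5,0,-17,0],[-0.5,0,-18,0],[-0.5,0,-18,0],[-0.5,0,-18,0]]'
```

```text
time: 18.85
position: [0.48, 0.0338, -0.0021]
tool_rot: [-2.37, -2.06, 0.003]
ft_force: [-4.0, 4.5, -0.5]
grip_width: 0.129
```

```bash
python3 -m jog '[[0,0,-2,0],[0,0,-4,0],[0,0,-6,0],[0,0,-8,0],[0,0,-8,0],[0,0,-8,0],[0,0,-8,0],[0,0,-8,0]]'; python3 -m jog '[[0,0,8,0],[0,0,8,0],[0,0,8,0],[0,0,8,0],[0,0,8,0],[0,0,8,0],[0,0,8,0],[0,0,8,0]]' -0.3
```

```text
time: 19.85
position: [0.4798, 0.0329, -0.0088]
tool_rot: [-2.371, -2.06, 0.007]
ft_force: [-8.4, 2.6, 13.1]
grip_width: 0.124
time: 20.85
position: [0.4814, 0.0334, -0.0019]
tool_rot: [2.371, 2.061, -0.0]
ft_force: [0.4, -0.1, 0.5]
grip_width: 0.352
```

The door is at its stop: pushing on gave 13 N upward. The reported TCP was below 0 with no contact, which confirms the tips sit about 33 mm higher than reported. I'll lift off and check the tray pose by overlaying the projected model points.

```bash
python3 -m jog '[[0,0,15,0],[0,0,40,0],[0,0,80,0],[0,0,130,0],[0,0,180,0],[0,0,220,0],[0,0,240,0],[0,0,240,0]]' -0.3
python3 - <<'E'
from h import *
s,t=cam('scene'),cam('top'); k=7
c,y=np.array([.512,-.398]),-.93; X=np.array([np.cos(y),np.sin(y)]);Y=np.array([-X[1],X[0]])
W=lambda a,b,z:np.r_[c+a*X+b*Y,z]
out=[]
for cam_,x0,y0 in((t,302,170),(s,156,158)):
    im=cv2.resize(cam_['image'][y0:y0+57,x0:x0+57,::-1],None,fx=k,fy=k,interpolation=cv2.INTER_CUBIC)
    for pts,col in(([(i*.07,j*.048,.014) for i in(-1,1) for j in(-1,1)],(0,0,255)),([(i*.017,j*.007,.085) for i in(-1,1) for j in(-1,1)],(255,0,0)),([(.043,0,.0205)],(0,200,0))):
        for q in pts:
            u=(proj(cam_,W(*q))[0]-[x0,y0])*k+k/2; cv2.circle(im,tuple(u.astype(int).tolist()),3,col,-1)
    out.append(im)
cv2.imwrite('pics/c7.png',np.hstack(out))
g=get_state();print(g['position'],g['joint_positions'],g['ft_force'])
E
```

```text
time: 21.85
position: [0.4825, 0.0338, 0.2405]
tool_rot: [2.368, 2.059, 0.004]
ft_force: [-0.9, -0.9, -0.5]
grip_width: 0.349
[0.48097719 0.0334944  0.23786318] [ 0.6329295  -0.0426133  -0.72702409  1.75200577 -0.028393    1.42179911
 -0.22919443] [-0.68065743  0.56370153 -0.31413503]
```

View pics/c7.png

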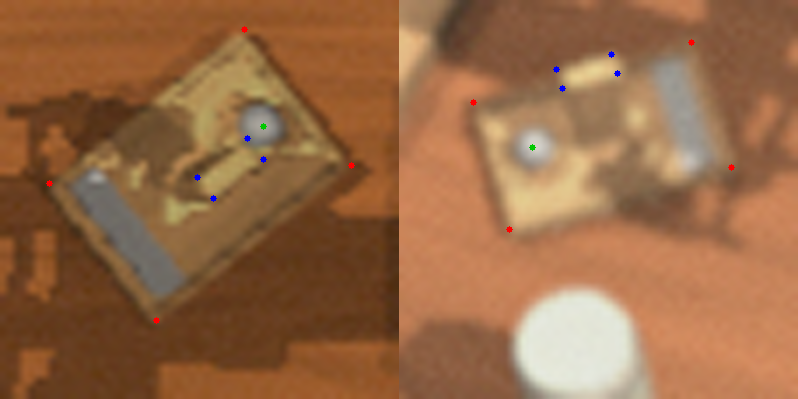

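The overlay fits in both views: handle top, corners and ball are all within about 2 mm. I'll move above the tray handle at (0.512, −0.398) with the jaws along the tray's y.

```bash
python3 -m jog '[[4,-54,0,0.1],[8,-108,0,0.2],[12,-162,0,0.3],[16,-216,-10,0.4],[20,-270,-20,0.5],[24,-324,-30,0.6],[28,-378,-45,0.7],[31,-431,-60,0.775]]' 0.03 25;  python3 -m jog '[[0,0,0,0],[0,0,0,0],[0,0,-10,0],[0,0,-20,0],[0,0,-25,0],[0,0,-25,0],[0,0,-25,0],[0,0,-25,0]]'
python3 - <<'E'
from h import *
g=get_state(); R=cv2.Rodrigues(np.array(g['tool_rot'],float))[0]; print(g['position'],np.arctan2(R[1,1],R[0,1]),g['joint_positions'],g['ft_force'])
E
```

```text
time: 22.95
position: [0.5117, -0.3986, 0.1759]
tool_rot: [-1.411, -2.804, -0.001]
ft_force: [0.2, 0.3, 0.5]
grip_width: 0.517
time: 23.95
position: [0.5126, -0.3978, 0.1536]
tool_rot: [1.417, 2.803, -0.0]
ft_force: [-0.5, -0.3, -0.2]
grip_width: 0.516
[ 0.51261191 -0.39777188  0.15362674] 0.6349168957795039 [ 0.95167658  0.36628094 -0.42757045  1.49014203  0.15403127  1.31766316
  1.14559943] [-0.46025243 -0.27279929 -0.19879421]
```

```bash
python3 -m jog '[[0,0,-15,0],[0,0,-35,0],[0,0,-55,0],[0,0,-75,0],[0,0,-90,0],[0,0,-105,0],[0,0,-118,0],[0,0,-130,0]]'; python3 -m jog '[[0,0,-3,0],[0,0,-3,0],[0,0,-3,0],[0,0,-3,0],[0,0,-3,0],[0,0,-3,0],[0,0,-3,0],[0,0,-3,0]]' -1 25
```

```text
time: 24.95
position: [0.5125, -0.3977, 0.0225]
tool_rot: [1.417, 2.804, 0.0]
ft_force: [1.2, -0.0, 0.5]
grip_width: 0.51
time: 25.95
position: [0.512, -0.3985, 0.0208]
tool_rot: [1.418, 2.803, -0.002]
ft_force: [-3.8, -1.8, 5.1]
grip_width: 0.156
```

```bash
python3 -m jog '[[0,0,2,0],[0,0,6,0],[0,0,12,0],[0,0,20,0],[0,0,29,0],[0,0,38,0],[0,0,44,0],[0,0,47,0]]'; python3 -m jog '[[0,0,4,0],[0,0,12,0],[0,0,24,0],[0,0,38,0],[0,0,52,0],[0,0,64,0],[0,0,72,0],[0,0,75,0]]'
python3 - <<'E'
from h import *
g=get_state();print(g['position'],g['ft_force'],g['torque'],g['grip_width'])
s,t=cam('scene'),cam('top'); k=7;out=[]
for cam_,x0,y0 in((t,302,170),(s,156,150)):
    out.append(cv2.resize(cam_['image'][y0:y0+57,x0:x0+57,::-1],None,fx=k,fy=k,interpolation=cv2.INTER_CUBIC))
cv2.imwrite('pics/c8.png',np.hstack(out))
E
```

```text
time: 26.95
position: [0.5126, -0.3977, 0.0678]
tool_rot: [1.417, 2.803, -0.0]
ft_force: [-0.5, 0.7, -3.6]
grip_width: 0.163
time: 27.95
position: [0.5126, -0.3977, 0.1429]
tool_rot: [1.417, 2.803, -0.0]
ft_force: [0.0, -0.4, -3.5]
grip_width: 0.16
[ 0.5125767  -0.39773034  0.14285042] [ 0.0189982  -0.43561022 -3.48512552] [-0.01072621 -0.17506114 -0.01287019] 0.16032063482966735
```

View pics/c8.png

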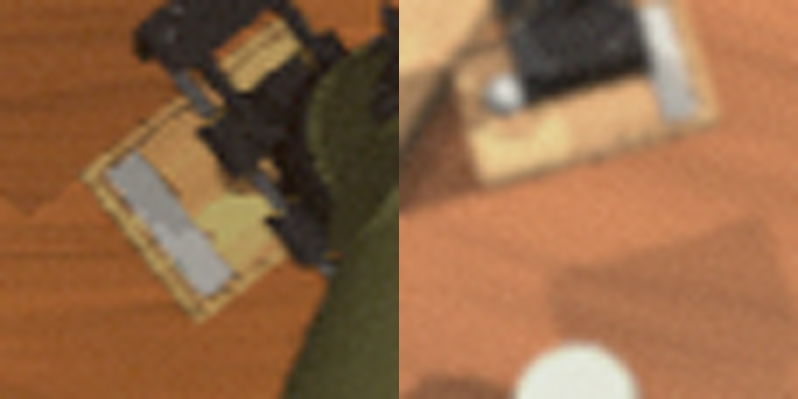

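The tray is up with the ball in its pocket, visible at (505,93) in the scene crop. I'll carry it smoothly to the door's middle.

```bash
python3 -m jog '[[0.5,3,1,0],[1.5,10,2,0],[3.5,22,3,0],[6,38,4,0],[9,57,5,0],[12,77,5,0],[15.5,97,5,0],[18.5,117,5,0]]'; python3 -m jog '[[3.2,20,0,0],[6.4,40,0,0],[9.6,60,0,0],[13,80,0,0],[16,100,0,0],[19.2,120,0,0],[22.4,140,0,0],[25.6,160,0,0]]';python3 -m jog '[[3.2,20,0,0],[6.4,40,0,0],[9.6,60,0,0],[13,80,0,0],[16,100,0,0],[19,119,0,0],[21.5,135,0,0],[23.5,147,0,0]]';python3 -m jog '[[1,7,0,0],[2,11,0,0],[2.4,13,0,0],[2.4,13,0,0],[2.4,13,0,0],[2.4,13,0,0],[2.4,13,0,0],[2.4,13,0,0]]'
python3 - <<'E'
from h import *
g=get_state();print(g['position'],g['ft_force'],g['torque'],g['grip_width'])
s,t=cam('scene'),cam('top');out=[]
for cam_,x0,y0 in((t,155,90),(s,220,130)):
    im=cv2.resize(cam_['image'][y0:y0+100,x0:x0+100,::-1],None,fx=4,fy=4,interpolation=cv2.INTER_CUBIC)
    for P,col in(([.583,.038,.056],(0,0,255)),([.583+np.cos(.93)*.043,.038-np.sin(.93)*.043,.1475],(0,255,0))):
        u=(proj(cam_,P)[0]-[x0,y0])*4+2; cv2.circle(im,tuple(u.astype(int).tolist()),3,col,-1)
    out.append(im)
cv2.imwrite('pics/c9.png',np.hstack(out))
E
```

```text
time: 29.05
position: [0.5312, -0.2789, 0.1472]
tool_rot: [1.416, 2.804, 0.0]
ft_force: [0.5, -0.6, -3.0]
grip_width: 0.158
time: 30.05
position: [0.5567, -0.1192, 0.1472]
tool_rot: [1.417, 2.804, 0.0]
ft_force: [0.3, -0.2, -3.6]
grip_width: 0.158
time: 31.05
position: [0.5801, 0.0276, 0.1472]
tool_rot: [1.416, 2.804, 0.0]
ft_force: [-0.2, -0.1, -3.1]
grip_width: 0.157
time: 32.05
position: [0.5824, 0.0393, 0.1472]
tool_rot: [1.417, 2.804, 0.0]
ft_force: [0.5, 0.5, -3.6]
grip_width: 0.158
[0.58238168 0.03934839 0.1471931 ] [ 0.54598453  0.47410483 -3.56701285] [ 0.00661565 -0.07818851  0.01670577] 0.158445268168259
```

View pics/c9.png

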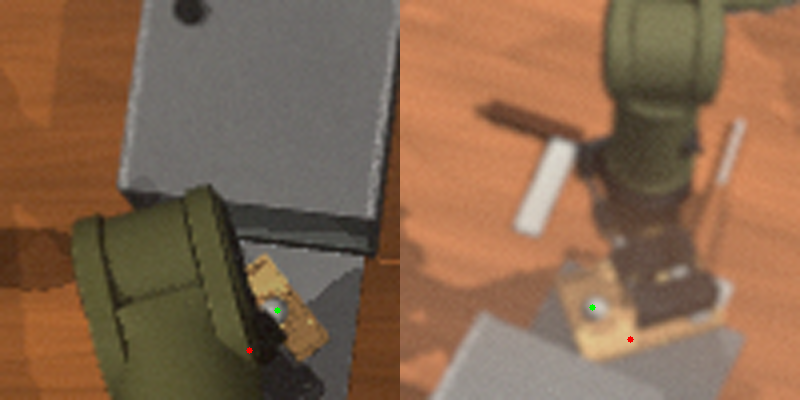

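The predicted ball position falls on the ball in both views. The tray is over the middle of the lowered door at the planned height, and still. Handing in.

```bash
python3 -m jog '[[0,0,0,0],[0,0,0,0],[0,0,0,0],[0,0,0,0],[0,0,0,0],[0,0,0,0],[0,0,0,0],[0,0,0,0]]'; python3 -c "
from bench import *
print(close_job())"
```

```text
time: 33.15
position: [0.5824, 0.0394, 0.1472]
tool_rot: [1.417, 2.804, 0.0]
ft_force: [0.5, -0.1, -3.1]
grip_width: 0.153
the job is handed in; nothing more can be done
None
```

I pulled the door down to its stop, then lifted the ball tray by its handle and carried it to the middle of the lowered door. I handed the job in at about 33 s, still holding it there; no verdict is reported.

**Last checks:**
- **Tray position:** the TCP was at (0.582, 0.039), against a door middle of about (0.583, 0.038) from the images. By my estimate the underside is about 0.127 m above the bench, or 7 cm above the door.
- **Ball:** its predicted position in the pocket fell on the ball in both camera views, which also supports the tray height.
- **Hold:** the tool was upright and still, and the grip was steady on the 14 mm plate (opening 0.153, about 13 mm).
- **Load:** the tool read about 3.1–3.6 N down, a little over the 2.8 N expected for tray and ball. I put that down to sensor bias.
- **Door:** pushing against the stop gave 13 N upward, and the last view shows the door lying open. I did not measure its angle directly.

**What disagreed:** the fingertips were about 33 mm higher than the reported TCP. The first two tries at the bar closed on nothing, and the second slipped off the top of it. I found the offset by touching the bar and allowed for it from then on.

**Not checked:** I did not measure the spare tray and bystanders again at the end. No unexpected contact force showed up near them.

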